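# Level the desk shelf

## Robot

A 7-joint arm with a two-finger parallel gripper is mounted at the origin on the work surface. World frame = base frame: x ahead of the robot, y to its left, z up, the work surface at z = 0. Lengths are in m, angles in degrees, forces in N, time in s.
With the tool pointing down it reaches from about 0.425 to 0.875 m from the base axis. Payload 4.7 kg.
Tool frame: the origin (TCP) lies midway between the tips of the shut fingers; the grasp point (between the pads) lies env.grip_point_offset behind it (env.grip_point_offset is the distance from the TCP to the grasp point, in m); z points along the fingers, y is the line along which they close (so a half turn about z gives the same grasp; the last joint's range is limited). The gripper opens to 87 mm and grips with 3 to 60 N. Pads are 19 mm wide; open, the fingers measure 117 mm over their backs; the gripper's body (75 mm by 190 mm) begins 51 mm behind the grasp point.
Start: joints at [-66.056, 18.392, -4.016, 83.108, 1.295, 78.541, -3.26], TCP at [0.255, 0.598, 0.223] pointing down, gripper open.
Joint ranges: [-163.93, 163.93], [-17.29, 119.83], [-79.2, 71.16], [3.27, 140.29], [-89.18, 269.18], [5.43, 117.66], [-154.24, 154.24]. Speed limits (degrees/s): [147.25, 147.25, 180, 180, 180, 180, 180].

## Interface

Orientations are given as [roll, pitch, yaw] about the fixed x, y, z axes, in that order (R = Rz(yaw) Ry(pitch) Rx(roll)).
In Python, from cell import env gives the robot as it stands.
- The arm moves only by the shell command python3 -m creep 'ROWS' [FORCE]. ROWS is a JSON object of lists of equal length, an entry for each row: "translation": the shift along the tool's x, y, z in units of 0.08 m (1.0 is 0.08 m), a list of three; "turn": the turn, a rotation vector about the tool's x, y, z in units of 180 degrees (1.0 is 180 degrees), a list of three; "grip": the opening, from 0 (shut) to 1 (fully open). In form: {"translation": [[x, y, z], ...], "turn": [[ax, ay, az], ...], "grip": [grip, ...]}. A call has 1 to 5 rows; each row shifts and turns the commanded pose from where the row before left it, along the tool's axes as they then stand; what a row does not reach is not made up. A row lasts 1/8 s, in which the tool goes at most 62.5 mm and 10.7 degrees, less where a joint would pass 70% of its speed; a pose out of reach is approached as far as the arm can. A call with a number of a shift or a turn outside -1 to 1 is refused whole. A call with a gripper value outside its range is refused whole. The fingers move at their own pace and stop on an object; FORCE is the grip in N (left out, the last holds). Time passes only in rows, so rows that do not move let the fingers close. It gives the time, the measured TCP pose, the force, the opening and the grip force at its end, in the units of the state.
- env.get_obs(): the state, without advancing time (a new reading comes with each control period).
- env.read_camera(name): name is "side" or "top" or "wrist"; returns a dict with "frame" (384x512x3 uint8, red, green, blue), "z_map" (384x512 float32, m along the optical axis (not along the pixel's ray), 0 where there is no reading), "K" (3x3 intrinsics, pixels), "D" ([k1, k2, p1, p2, k3] as OpenCV has them; the pictures are not rectified), "rvec" (rotation vector, rad) and "tvec" (3), from world to camera coordinates, as OpenCV has them. Camera axes: x right, y down, z forward; pixel columns grow to the right and rows downward; lengths in m; the calibration is good to about 2 mm. A picture is of the moment at which its call begins.
- env.sign_off(): hands the job in; it is judged then, once.
The state is a dict: "time_s": time; "qpos": joint angles; "joint_velocities": joint speeds; "effort": joint torques, N m; "tool_pos": TCP position; "tool_rot": TCP orientation; "force": force on the tool from outside, world axes, zero at the start; "wrist_torque": the same for the moment, N m; "grip_width": finger opening in m; "grasp_force": force on a finger pad.
Only numpy, scipy, OpenCV 4.12 (cv2) and the standard library are available. Lean on these libraries where they do the work, as an engineer would, in place of code of your own. Each camera call takes 0.05 s, during which the arm holds its last target. There are 200 camera calls.

## Task

Lay the spirit level upright and lengthways on the middle of the small desk shelf, then turn the shelf's levelling foot by its wing grip until the bubble sits centred between its two lines. Then press down on the level from above with a firm push, about a kilogram's worth (10 N), and finish still pressing it onto the shelf with the bubble centred; leave everything else on the desk where it is.

Things in the scene. Friction and masses are not known exactly. Their poses are not given: they have to be found in the camera images.
- shelf_mid (a point): The small desk shelf: an oak board 380 mm (its y) x 140 mm (its x) x 16 mm, its top about 72 mm above the desk. This point lies on the board's top surface, mid-width; the board reaches from 172.5 mm on its -y side to 207.5 mm on its +y side. z is square to the board, y runs along it towards the end with the levelling foot. The board is hinged 155 mm to -y on two black steel legs; the foot's end begins 0.7 to 1.9 degrees too low. The shelf as a whole does not slide.
- foot_grip (a point): Centre of the black wing grip on top of the levelling foot, a steel screw that passes up through the board 175 mm to +y of shelf_mid. The wing is an upright bar 46 mm long (its x axis), 12 mm thick (its y), 34 mm tall, about 40 mm above the board; it turns about the vertical and stays at the same height. Stiff: about 0.2 N m to turn, stays where it is left.
- foot (a joint): Turn of the levelling foot (rad), growing clockwise as seen from above; range -0.1 to 3.0, begins between 0 and 0.5. Clockwise raises the foot's end of the board: 0.016 rad of board tilt per rad of turn (5 mm at the foot). The board is level somewhere between 1.3 and 2.0, different each time: only the bubble tells.
- level_mid (a point): Centre (half-way up and along) of the spirit level: an aluminium bar 180 mm (its x) x 28 mm (its y) x 40 mm (its z), about 0.35 kg, black ends, a green vial in a window in the middle 70 mm of its top, solid flat top for 55 mm at each end (the window too is closed flush by a clear pane). It does not bend or give when pressed, nor does the shelf. Begins upright on the desk at the right of the shelf, in front of or behind the stapler, roughly along the world's y. Not fragile.
- bubble (a joint): Place of the white bubble (10 mm dia, 12 mm long) along the vial, in m along the level's x axis from the vial's middle. The two black lines of the vial are 17 mm apart, centred on 0. The bubble goes to the higher end, 7 mm per degree (0.4 m per rad) of slope, and needs about 1.5 s to settle.
- stapler: Bystander: desk stapler, grey over black, 130 x 36 x 53 mm, lying near the spirit level; origin under its middle.
- mug: Bystander: white mug with a handle, 80 mm across, 95 mm high; origin under its middle.
- mouse: Bystander: black computer mouse, 105 x 60 x 33 mm; origin under its middle.
- plant_pot: Bystander: small plant in a terracotta pot, pot 110 mm across and 95 mm high, leaves to 190 mm above the desk and 90 mm from its axis; origin under its middle.
- bowl: Bystander: wooden bowl, 150 mm across, 55 mm high; origin under its middle.
- screwdriver: Bystander: screwdriver lying on the desk, about 200 mm long; origin under its middle.
Not all that is in view belongs to the job. Leave any brown or orange look-alike of the part that bears level_mid alone.

How it is judged:
By the outcome, as a careful person would: the job done as asked, in the order asked, and still so for the second after the job is handed in, while the arm keeps its last pose, push and grip.
It also fails if it takes over 64 s, if anything falls off the work surface, if the arm or the gripper's body presses on something with over 40 N, if the wrist force passes 120 N, or if a joint passes its speed limit or range.

## Working session

There is one attempt and no reset: what is moved stays moved. The work goes in short steps, Python scripts to look and compute and a shell command to move; the robot and the scene stay as the last step left them, time stands still between calls to the robot, and variables do not carry over. Pictures are saved under pics/ and viewed, at most 11 in all, crops included, and the job is handed in when it is done.

```bash
ls; mkdir -p pics; python3 - <<'E'
from cell import env
import cv2,numpy as np
o=env.get_obs();print({k:np.round(v,4).tolist() for k,v in o.items()},env.grip_point_offset)
for n in ("top","side"):
    c=env.read_camera(n);np.savez(f"pics/{n}0.npz",**c);cv2.imwrite(f"pics/{n}0.png",c["frame"][...,::-1])
    R=cv2.Rodrigues(np.array(c["rvec"]))[0];print(n,(-R.T@np.array(c["tvec"]).ravel()).round(3),R.round(2).tolist(),np.array(c["K"]).round(0).tolist())
E
```

```text
pics
{'time_s': 0.0, 'qpos': [-66.0564, 18.4393, -4.0161, 83.1762, 1.2933, 78.5397, -3.2611], 'joint_velocities': [-0.028, 0.0445, 0.0565, 0.0341, 0.1445, -0.0258, 0.0451], 'effort': [0.0, -49.1281, -0.4039, -31.2528, -0.064, 0.0435, 0.0001], 'tool_pos': [0.2552, 0.5972, 0.2214], 'tool_rot': [-179.8899, 0.0039, 156.8653], 'force': [0.1476, 0.4406, -0.1766], 'wrist_torque': [-0.0068, 0.0143, -0.0071], 'grasp_force': 0.0, 'grip_width': 0.087} 0.0187
top [ 4.360e-01 -1.000e-03  1.205e+00] [[0.01, -1.0, 0.02], [-1.0, -0.01, -0.09], [0.09, -0.02, -1.0]] [[380.0, 0.0, 258.0], [0.0, 380.0, 188.0], [0.0, 0.0, 1.0]]
side [ 0.303 -0.721  1.038] [[0.96, -0.3, 0.01], [-0.23, -0.76, -0.61], [0.19, 0.58, -0.79]] [[411.0, 0.0, 263.0], [0.0, 411.0, 194.0], [0.0, 0.0, 1.0]]
```

View pics/top0.png

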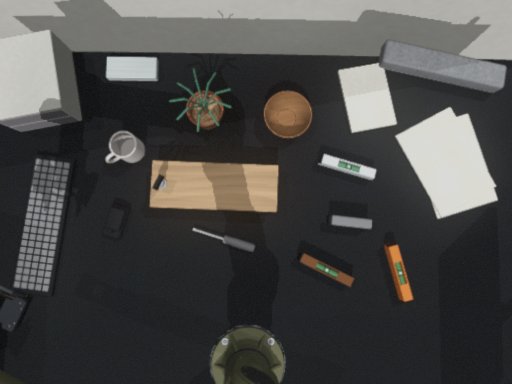

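View pics/side0.png

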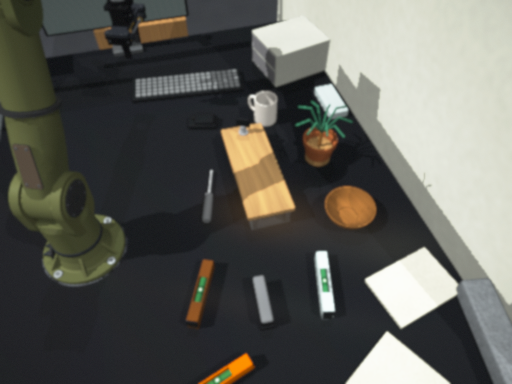

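Top view: three level-like bars. The white/silver one with a green vial and black ends at (347,167), the brown one at (327,270) and the orange one at (399,273). The silver one fits because it is aluminium and lies behind the stapler (351,222). The shelf is at (215,186), with its wing grip at about (159,182). I'll confirm in one crop and measure.

```bash
cat > h.py <<'E'
import cv2,numpy as np
from cell import env
def load(n): return dict(np.load(f"pics/{n}.npz"))
def cam(n): return env.read_camera(n)
def pts(c,uv,z=None):
    """pixels -> world; on plane z, or from z_map if None"""
    uv=np.asarray(uv,float).reshape(-1,2)
    R=cv2.Rodrigues(np.array(c["rvec"],float))[0];t=np.array(c["tvec"],float).ravel()
    r=cv2.undistortPoints(uv.reshape(-1,1,2),np.array(c["K"],float),np.array(c["D"],float)).reshape(-1,2)
    r=np.c_[r,np.ones(len(r))];C=-R.T@t
    if z is None:
        d=np.asarray(c["z_map"])[uv[:,1].astype(int),uv[:,0].astype(int)]
        return C+(r*d[:,None])@R
    w=r@R
    return C+w*((z-C[2])/w[:,2])[:,None]
def rect(p):
    """min-area rect of world xy points: centre, sides, angle of long side (deg)"""
    c,(a,b),g=cv2.minAreaRect(np.float32(p[:,:2]*1000))
    if b>a: a,b,g=b,a,g+90
    return np.array(c)/1000,(round(a),round(b)),(g+90)%180-90
def blob(m,near):
    n,l,s,ce=cv2.connectedComponentsWithStats(m.astype(np.uint8))
    i=1+np.argmin(np.hypot(*(ce[1:]-near).T)+1e3*(s[1:,4]<15)); v,u=np.where(l==i); return np.c_[u,v]
E
python3 - <<'E'
from h import *
c=load("top0");f=c["frame"];hsv=cv2.cvtColor(f,cv2.COLOR_RGB2HSV)
v,u=np.mgrid[:384,:512];W=pts(c,np.c_[u.ravel(),v.ravel()]).reshape(384,512,3)
Z=W[...,2]
def box(m,u0,u1,v0,v1): k=np.zeros_like(m);k[v0:v1,u0:u1]=m[v0:v1,u0:u1];vv,uu=np.where(k);return np.c_[uu,vv]
for n,b,lo,hi in(("level",(310,385,140,190),.025,.06),("shelf",(140,290,150,220),.045,.085),("grip",(140,180,165,205),.09,.2),("stapler",(320,380,205,240),.03,.08)):
    uv=box((Z>lo)&(Z<hi),*b);p=W[uv[:,1],uv[:,0]];print(n,len(uv),rect(p),np.median(p,0).round(4),p.max(0).round(3))
for z,n,b,m in((.04,"levelbright",(310,385,140,190),f.min(2)>110),(.04,"vial",(325,370,150,185),(hsv[...,0]>40)&(hsv[...,0]<85)&(hsv[...,1]>100)),(.07,"oak",(140,290,150,220),(hsv[...,0]>8)&(hsv[...,0]<25)&(hsv[...,1]>60)&(hsv[...,2]>70))):
    uv=box(m,*b);print(n,len(uv),rect(pts(c,uv,z)))
a=cv2.resize(f[140:300,290:420],None,fx=3,fy=3);b=cv2.resize(f[150:220,140:200],None,fx=6,fy=6,interpolation=cv2.INTER_CUBIC)
o=np.zeros((480,750,3),np.uint8);o[:480,:390]=a;o[:420,390:750]=b
cv2.imwrite("pics/crop1.png",o[...,::-1])
E
```

```text
level 553 (array([ 0.60840906, -0.31007251]), (181, 29), 73.85913848876953) [ 0.6068 -0.3111  0.0386] [ 0.643 -0.22   0.046]
shelf 5721 (array([0.55778961, 0.12628489]), (423, 170), 87.8893051147461) [0.5406 0.1005 0.0686] [0.651 0.334 0.079]
grip 108 (array([0.54628247, 0.25961517]), (44, 16), -31.956085205078125) [0.5447 0.2596 0.125 ] [0.566 0.274 0.132]
stapler 401 (array([ 0.43868188, -0.31309064]), (124, 30), 83.99435424804688) [ 0.4386 -0.312   0.0523] [ 0.457 -0.251  0.059]
levelbright 572 (array([ 0.60703961, -0.30879742]), (174, 38), 74.14683532714844)Traceback (most recent call last):
  File "<stdin>", line 9, in <module>
  File "h.py", line 9, in pts
    r=cv2.undistortPoints(uv.reshape(-1,1,2),np.array(c["K"],float),np.array(c["D"],float)).reshape(-1,2)
      ~~~~~~~~~~~~~~~~~~~^^^^^^^^^^^^^^^^^^^^^^^^^^^^^^^^^^^^^^^^^^^^^^^^^^^^^^^^^^^^^^^^^^
cv2.error: OpenCV(4.12.0) /io/opencv/modules/calib3d/src/undistort.dispatch.cpp:347: error: (-215:Assertion failed) CV_IS_MAT(_src) && CV_IS_MAT(_dst) && (_src->rows == 1 || _src->cols == 1) && (_dst->rows == 1 || _dst->cols == 1) && _src->cols + _src->rows - 1 == _dst->rows + _dst->cols - 1 && (CV_MAT_TYPE(_src->type) == CV_32FC2 || CV_MAT_TYPE(_src->type) == CV_64FC2) && (CV_MAT_TYPE(_dst->type) == CV_32FC2 || CV_MAT_TYPE(_dst->type) == CV_64FC2) in function 'cvUndistortPointsInternal'
```

```bash
python3 - <<'E'
from h import *
c=load("top0");f=c["frame"];hsv=cv2.cvtColor(f,cv2.COLOR_RGB2HSV)
k=np.zeros(f.shape[:2],bool);k[150:222,140:290]=1
m=k&(hsv[...,0]>8)&(hsv[...,0]<28)&(hsv[...,1]>50)&(hsv[...,2]>90)
uv=blob(m,(215,186));p=pts(c,uv,.070);print("oak",len(uv),rect(p),cv2.boxPoints(cv2.minAreaRect(np.float32(p[:,:2]))).round(3).tolist())
k[:]=0;k[150:185,328:368]=1;m=k&(hsv[...,1]>90)&(hsv[...,0]>35)&(hsv[...,0]<95)
uv=np.argwhere(m)[:,::-1];print("vial",len(uv), rect(pts(c,uv,.04)) if len(uv) else 0)
a=cv2.resize(f[140:300,290:420],None,fx=3,fy=3);b=cv2.resize(f[150:220,140:200],None,fx=6,fy=6,interpolation=cv2.INTER_CUBIC)
o=np.zeros((480,750,3),np.uint8);o[:480,:390]=a;o[:420,390:750]=b
cv2.imwrite("pics/crop1.png",o[...,::-1])
E
```

```text
oak 5889 (array([0.54084863, 0.10357688]), (381, 143), 88.20121002197266) [[0.46299999952316284, -0.08399999886751175], [0.6060000061988831, -0.08900000154972076], [0.6179999709129333, 0.2919999957084656], [0.4749999940395355, 0.29600000381469727]]
vial 8 (array([ 0.61047833, -0.3046011 ]), (45, 6), 72.07305145263672)
```

View pics/crop1.png

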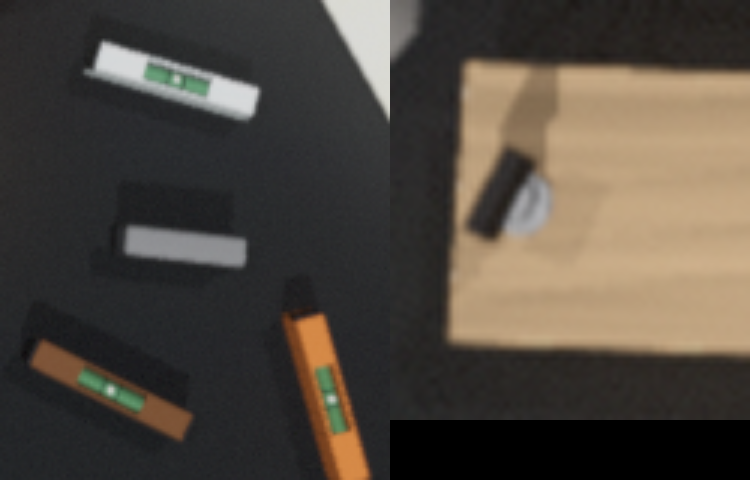

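The crop shows the silver level at crop (175,78) with black ends and a green vial, the stapler at (185,245), and the wing grip at (500,195) on the shelf. The target is confirmed as the silver level, so I'm moving above it.

```bash
R='{"translation":[[-0.5,-0.51,0],[-0.5,-0.51,0],[-0.5,-0.51,0],[-0.5,-0.51,0],[-0.5,-0.51,0]],"turn":[[0,0,0],[0,0,0],[0,0,0],[0,0,0],[0,0,0]],"grip":[1,1,1,1,1]}'; unset R
python3 -m creep '{"translation":[[-0.5,-0.51,0],[-0.5,-0.51,0],[-0.5,-0.51,0],[-0.5,-0.51,0],[-0.5,-0.51,0]],"turn":[[0,0,0],[0,0,0],[0,0,0],[0,0,0],[0,0,0]],"grip":[1,1,1,1,1]}'
python3 -m creep '{"translation":[[-0.5,-0.51,0],[-0.5,-0.51,0],[-0.5,-0.51,0],[-0.5,-0.51,0],[-0.5,-0.51,0]],"turn":[[0,0,0],[0,0,0],[0,0,0],[0,0,0],[0,0,0]],"grip":[1,1,1,1,1]}'
python3 -m creep '{"translation":[[-0.5,-0.51,0],[-0.5,-0.51,0],[-0.5,-0.51,0],[-0.5,-0.51,0],[-0.5,-0.51,0]],"turn":[[0,0,0],[0,0,0],[0,0,0],[0,0,0],[0,0,0]],"grip":[1,1,1,1,1]}'
python3 -m creep '{"translation":[[-0.5,-0.51,0],[-0.5,-0.51,0],[0,0,0.1],[0,0,0.1],[0,0,0.1]],"turn":[[0,0,0],[0,0,0],[0,0,0.055],[0,0,0.055],[0,0,0.055]],"grip":[1,1,1,1,1]}'
python3 -m creep '{"translation":[[0,0,0.1],[0,0,0.1],[0,0,0.1],[0,0,0],[0,0,0]],"turn":[[0,0,0.055],[0,0,0.055],[0,0,0.055],[0,0,0.055],[0,0,0.055]],"grip":[1,1,1,1,1]}'
cat >> h.py <<'E'
def go(x,y,z,yaw):
    o=env.get_obs();p=np.array(o["tool_pos"]);rpy=np.array(o["tool_rot"])
    from scipy.spatial.transform import Rotation as Ro
    Rm=Ro.from_euler("xyz",rpy,degrees=True);Rt=Ro.from_euler("xyz",[180,0,yaw],degrees=True)
    d=Rm.inv().apply(np.array([x,y,z])-p)/.08
    t=(Rm.inv()*Rt).as_rotvec(degrees=True)/180
    print("t",round(o["time_s"],2),"pose",p.round(4),rpy.round(2),"F",np.round(o["force"],1),"shift",d.round(3),"turn",t.round(4))
E
python3 - <<'E'
from h import *
c=cam("wrist");np.savez("pics/w1.npz",**c);cv2.imwrite("pics/w1.png",c["frame"][...,::-1])
go(.608,-.310,.01,73.9)
E
```

```text
time_s: 0.72
tool_pos: [0.3596, 0.3295, 0.2223]
tool_rot: [-180.0, -0.0, 156.9]
force: [1.3, 0.3, 0.3]
grip_width: 0.0869
grasp_force: 0.0
time_s: 1.35
tool_pos: [0.4631, 0.0636, 0.2224]
tool_rot: [180.0, -0.0, 156.9]
force: [1.0, 0.6, -0.2]
grip_width: 0.0868
grasp_force: 0.0
time_s: 1.98
tool_pos: [0.5672, -0.2021, 0.2223]
tool_rot: [180.0, -0.0, 156.9]
force: [0.1, 0.5, 0.4]
grip_width: 0.0872
grasp_force: 0.0
time_s: 2.6
tool_pos: [0.6079, -0.3073, 0.1975]
tool_rot: [-180.0, -0.1, 126.8]
force: [-0.5, 0.4, -0.7]
grip_width: 0.0869
grasp_force: 0.0
time_s: 3.22
tool_pos: [0.608, -0.3069, 0.1738]
tool_rot: [-179.9, -0.0, 77.3]
force: [-0.1, -1.4, -0.4]
grip_width: 0.0873
grasp_force: 0.0
t 3.27 pose [ 0.6081 -0.3068  0.1737] [-1.7993e+02 -1.0000e-02  7.7070e+01] F [-0.1 -0.1 -0.4] shift [-0.04   0.011  2.046] turn [-0.0004 -0.      0.0176]
```

View pics/w1.png

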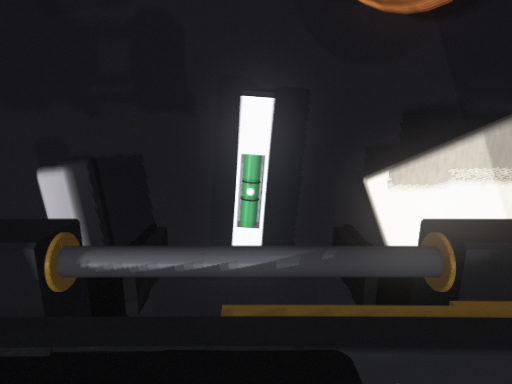

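The wrist view shows the level with its vial centre at about (250,191) and the bubble at (250,191). The level is nearly aligned with the tool. I'll measure its axis from here.

```bash
python3 - <<'E'
from h import *
c=load("w1");f=c["frame"];hsv=cv2.cvtColor(f,cv2.COLOR_RGB2HSV)
m=(hsv[...,0]>40)&(hsv[...,0]<90)&(hsv[...,1]>120)&(hsv[...,2]>40)
uv=blob(cv2.morphologyEx(m.astype(np.uint8),cv2.MORPH_CLOSE,np.ones((7,7))),(250,191));r=rect(pts(c,uv,.04));print(len(uv),r)
k=f.min(2)>120;k[:,:225]=0;k[:,285:]=0;k[248:]=0
w=blob(cv2.morphologyEx((k|m).astype(np.uint8),cv2.MORPH_CLOSE,np.ones((7,7))),(250,170));print(rect(pts(c,w,.04)))
go(*r[0],.01,r[2])
E
```

```text
742 (array([ 0.60505298, -0.30890128]), (68, 13), 73.92671966552734)
(array([ 0.61024542, -0.29425183]), (140, 30), 73.16417694091797)
t 3.27 pose [ 0.6081 -0.3068  0.1737] [-1.7993e+02 -1.0000e-02  7.7070e+01] F [-0.1 -0.1 -0.4] shift [-0.034 -0.028  2.046] turn [-0.0004 -0.      0.0175]
```

```bash
python3 -m creep '{"translation":[[-0.036,-0.012,0.4],[0,0,0.6],[0,0,0.6],[0,0,0.3],[0,0,0.15]],"turn":[[0,0,0.018],[0,0,0],[0,0,0],[0,0,0],[0,0,0]],"grip":[1,1,1,1,1]}' 30
python3 -m creep '{"translation":[[0,0,0],[0,0,0],[0,0,0],[0,0,0],[0,0,0]],"turn":[[0,0,0],[0,0,0],[0,0,0],[0,0,0],[0,0,0]],"grip":[0.8,0.2,0,0,0]}' 30
python3 -m creep '{"translation":[[0,0,0],[0,0,0],[0,0,-0.2],[0,0,-0.5],[0,0,-0.7]],"turn":[[0,0,0],[0,0,0],[0,0,0],[0,0,0],[0,0,0]],"grip":[0,0,0,0,0]}'
python3 -m creep '{"translation":[[0,0,-0.6],[0,0,0]],"turn":[[0,0,0],[0,0,0]],"grip":[0,0]}'
python3 -c "
from h import *
go(.5404,.086,.145,88.2)"
```

```text
time_s: 3.9
tool_pos: [0.6064, -0.3097, 0.0095]
tool_rot: [-179.9, -0.0, 74.5]
force: [-0.5, 0.0, 0.9]
grip_width: 0.0873
grasp_force: 0.0
time_s: 4.53
tool_pos: [0.6069, -0.3099, 0.0109]
tool_rot: [180.0, -0.0, 74.4]
force: [-1.1, -0.4, -0.4]
grip_width: 0.045
grasp_force: 0.0
time_s: 5.15
tool_pos: [0.6053, -0.3089, 0.1223]
tool_rot: [-179.8, -0.0, 74.4]
force: [1.4, -0.2, -3.1]
grip_width: 0.0279
grasp_force: 30.0
time_s: 5.4
tool_pos: [0.6082, -0.312, 0.1759]
tool_rot: [179.6, 0.1, 74.4]
force: [-0.6, -0.5, -4.3]
grip_width: 0.0279
grasp_force: 30.0
t 5.4 pose [ 0.6082 -0.312   0.1759] [1.7955e+02 8.0000e-02 7.4400e+01] F [-0.6 -0.5 -4.3] shift [ 4.564 -2.158  0.362] turn [ 0.0024  0.0008 -0.0767]
```

```bash
python3 -m creep '{"translation":[[0.4,-0.19,0],[0.65,-0.308,0],[0.65,-0.308,0],[0.65,-0.308,0],[0.65,-0.308,0]],"turn":[[0,0,0],[0,0,0],[0,0,0],[0,0,0],[0,0,0]],"grip":[0,0,0,0,0]}'
python3 -m creep '{"translation":[[0.65,-0.308,0],[0.6,-0.28,0],[0.31,-0.148,0],[0,0,0],[0,0,0]],"turn":[[0,0,0],[0,0,0],[0,0,0],[0,0,-0.038],[0,0,-0.038]],"grip":[0,0,0,0,0]}'
python3 -m creep '{"translation":[[0,0,0],[0,0,0]],"turn":[[0,0,0],[0,0,0]],"grip":[0,0]}'
python3 - <<'E'
from h import *
o=np.zeros((384,800,3),np.uint8)
c=cam("top");f=c["frame"];np.savez("pics/t2.npz",**c);o[:,:400]=cv2.resize(f[130:240,130:245],(400,384))
c=cam("side");f=c["frame"];np.savez("pics/s2.npz",**c);o[:,400:]=cv2.resize(f[100:250,190:340],(400,384))
cv2.imwrite("pics/c2.png",o[...,::-1]);go(.5404,.086,.09,88.2)
E
```

```text
time_s: 6.02
tool_pos: [0.5597, -0.046, 0.1691]
tool_rot: [-179.8, 0.0, 74.4]
force: [1.0, 0.9, -4.3]
grip_width: 0.0275
grasp_force: 30.0
time_s: 6.65
tool_pos: [0.5368, 0.0883, 0.1692]
tool_rot: [-179.8, 0.1, 88.4]
force: [0.9, -0.5, -3.8]
grip_width: 0.0285
grasp_force: 30.0
time_s: 6.9
tool_pos: [0.5377, 0.0876, 0.1699]
tool_rot: [-179.9, 0.0, 88.0]
force: [0.3, -0.3, -4.0]
grip_width: 0.0279
grasp_force: 30.0
t 7.0 pose [0.538  0.0877 0.1703] [-1.7997e+02  1.0000e-02  8.8010e+01] F [-0.2 -0.5 -4.1] shift [-0.019  0.031  1.003] turn [-0.0002  0.0001 -0.001 ]
```

View pics/c2.png

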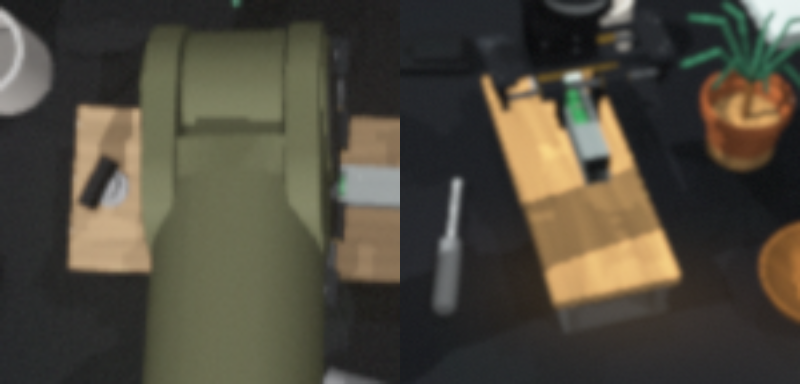

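The left crop shows the level held over the board, its right part visible at (370,185) and the arm covering the rest. The right crop (side view) shows it along the board at (585,130), so I'm lowering it.

```bash
python3 -m creep '{"translation":[[-0.019,0.031,0.3],[0,0,0.4],[0,0,0.2],[0,0,0.1],[0,0,0]],"turn":[[0,0,0],[0,0,0],[0,0,0],[0,0,0],[0,0,0]],"grip":[0,0,0,0,0]}'
python3 -m creep '{"translation":[[0,0,0.03],[0,0,0]],"turn":[[0,0,0],[0,0,0]],"grip":[0,0]}'
python3 -m creep '{"translation":[[0,0,0.03],[0,0,0]],"turn":[[0,0,0],[0,0,0]],"grip":[0,0]}'
```

```text
time_s: 7.62
tool_pos: [0.5409, 0.0862, 0.0907]
tool_rot: [180.0, 0.0, 88.1]
force: [-0.0, 1.0, -3.8]
grip_width: 0.0279
grasp_force: 30.0
time_s: 7.88
tool_pos: [0.5411, 0.0865, 0.0887]
tool_rot: [180.0, -0.0, 88.1]
force: [0.5, 0.3, -4.6]
grip_width: 0.0284
grasp_force: 30.0
time_s: 8.12
tool_pos: [0.5407, 0.0864, 0.0857]
tool_rot: [-180.0, -0.0, 88.1]
force: [0.2, 0.3, -4.7]
grip_width: 0.0279
grasp_force: 30.0
```

```bash
python3 -m creep '{"translation":[[0,0,0.02],[0,0,0.015]],"turn":[[0,0,0],[0,0,0]],"grip":[0,0]}'
python3 -m creep '{"translation":[[0,0,0.015],[0,0,0]],"turn":[[0,0,0],[0,0,0]],"grip":[0,0]}'
python3 -m creep '{"translation":[[0,0,0.015],[0,0,0]],"turn":[[0,0,0],[0,0,0]],"grip":[0,0]}'
```

```text
time_s: 8.38
tool_pos: [0.5407, 0.0863, 0.0829]
tool_rot: [180.0, -0.0, 88.1]
force: [-0.8, 0.7, -3.6]
grip_width: 0.0275
grasp_force: 30.0
time_s: 8.62
tool_pos: [0.5407, 0.0863, 0.0816]
tool_rot: [-180.0, 0.0, 88.1]
force: [-0.4, -1.3, -4.2]
grip_width: 0.0275
grasp_force: 30.0
time_s: 8.88
tool_pos: [0.5409, 0.0864, 0.0808]
tool_rot: [180.0, -0.0, 88.1]
force: [-0.2, 0.6, -1.6]
grip_width: 0.0275
grasp_force: 30.0
```

Contact. I'll go one more small step, release and rise, then look.

```bash
python3 -m creep '{"translation":[[0,0,0.015],[0,0,0],[0,0,0],[0,0,0],[0,0,0]],"turn":[[0,0,0],[0,0,0],[0,0,0],[0,0,0],[0,0,0]],"grip":[0,0,0.45,0.6,0.6]}'
python3 -m creep '{"translation":[[0,0,0],[0,0,-0.3],[0,0,-0.7],[-0.2,0,-0.4],[-0.5,0,0]],"turn":[[0,0,0],[0,0,0],[0,0,0],[0,0,0],[0,0,0]],"grip":[0.6,0.6,0.6,0.6,0.6]}'
python3 -m creep '{"translation":[[-0.5,0,0],[0,0,0],[0,0,0]],"turn":[[0,0,0],[0,0,0],[0,0,0]],"grip":[1,1,1]}'
python3 - <<'E'
from h import *
c=cam("wrist");np.savez("pics/w3.npz",**c);cv2.imwrite("pics/w3.png",c["frame"][...,::-1])
c=cam("top");np.savez("pics/t3.npz",**c)
go(.5463,.260,.17,148)
E
```

```text
time_s: 9.5
tool_pos: [0.541, 0.0861, 0.0795]
tool_rot: [180.0, -0.0, 88.1]
force: [0.2, -0.8, 0.5]
grip_width: 0.0483
grasp_force: 0.0
time_s: 10.12
tool_pos: [0.541, 0.032, 0.1941]
tool_rot: [179.7, -0.1, 88.4]
force: [0.3, -0.3, -0.4]
grip_width: 0.0524
grasp_force: 0.0
time_s: 10.5
tool_pos: [0.5376, -0.009, 0.1913]
tool_rot: [180.0, -0.1, 88.1]
force: [-0.1, 1.0, 0.4]
grip_width: 0.0744
grasp_force: 0.0
t 10.6 pose [ 0.5376 -0.0081  0.1912] [-1.7999e+02 -2.0000e-02  8.8230e+01] F [-0.2  0.5 -0.1] shift [3.353 0.005 0.266] turn [ 0.000e+00 -1.000e-04 -3.321e-01]
```

View pics/w3.png

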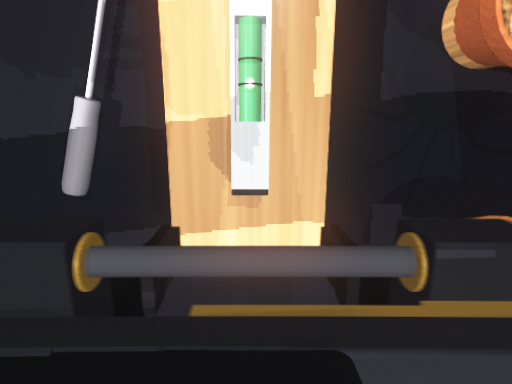

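The wrist view shows the level upright along the board, vial at (250,70) with lines at rows 60 and 84. The bubble isn't obvious because the vial is still off level. I'll measure it and move on to the wing.

```bash
python3 -m creep '{"translation":[[0.4,0,0],[0.7,0,0],[0.6,0,0],[0.2,0,0],[0,0,0]],"turn":[[0,0,0],[0,0,0],[0,0,0],[0,0,0],[0,0,0]],"grip":[1,1,1,1,1]}'
python3 - <<'E'
from h import *
c=load("w3");f=c["frame"];hsv=cv2.cvtColor(f,cv2.COLOR_RGB2HSV)
m=(hsv[...,0]>40)&(hsv[...,0]<90)&(hsv[...,1]>90)&(hsv[...,2]>40)
uv=blob(cv2.morphologyEx(m.astype(np.uint8),cv2.MORPH_CLOSE,np.ones((9,9))),(250,70));print("vial",rect(pts(c,uv,.111)))
print([ (r,f[r,236:266].mean(0).astype(int).tolist()) for r in range(10,126,5)])
oak=(hsv[...,0]>8)&(hsv[...,0]<28)&(hsv[...,1]>50)&(hsv[...,2]>90)
for r in (30,130,150,170): 
    u=np.where(oak[r,100:400])[0]+100; p=pts(c,[[u[0],r],[u[-1],r]],.072);print("edge",p.round(4).tolist())
c=cam("wrist");np.savez("pics/w4.npz",**c);cv2.imwrite("pics/w4.png",c["frame"][...,::-1])
go(.5463,.260,.17,148)
E
```

```text
time_s: 11.22
tool_pos: [0.5423, 0.1436, 0.191]
tool_rot: [-180.0, 0.1, 88.3]
force: [-0.6, -0.8, -0.4]
grip_width: 0.0868
grasp_force: 0.0
vial (array([0.53830011, 0.0819424 ]), (56, 13), 88.10823059082031)
[(10, [255, 255, 255]), (15, [232, 233, 233]), (20, [151, 202, 159]), (25, [168, 221, 180]), (30, [168, 222, 181]), (35, [166, 221, 179]), (40, [167, 222, 179]), (45, [166, 222, 179]), (50, [165, 221, 178]), (55, [164, 221, 177]), (60, [141, 196, 148]), (65, [162, 219, 175]), (70, [161, 218, 174]), (75, [161, 218, 174]), (80, [192, 223, 197]), (85, [180, 205, 181]), (90, [160, 218, 173]), (95, [158, 216, 172]), (100, [158, 216, 172]), (105, [158, 217, 173]), (110, [158, 217, 174]), (115, [158, 218, 174]), (120, [158, 218, 175]), (125, [234, 237, 238])]
edge [[0.4688, 0.1247, 0.072], [0.6063, 0.1202, 0.072]]
edge [[0.4667, 0.0479, 0.072], [0.6045, 0.0434, 0.072]]
edge [[0.466, 0.0311, 0.072], [0.6041, 0.0266, 0.072]]
edge [[0.4652, 0.0138, 0.072], [0.6037, 0.0093, 0.072]]
t 11.28 pose [0.5425 0.1416 0.1912] [-1.800e+02  8.000e-02  8.812e+01] F [ 0.4 -1.3  0.2] shift [ 1.482e+00 -1.000e-03  2.630e-01] turn [-3.000e-04  4.000e-04 -3.326e-01]
```

View pics/w4.png

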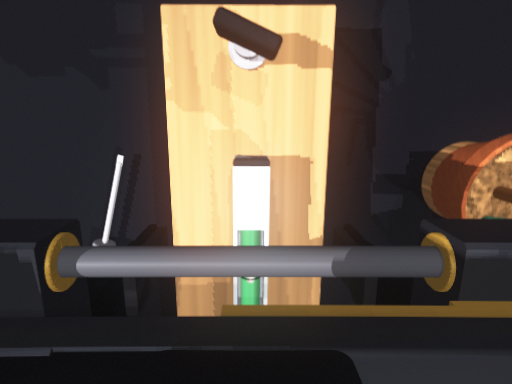

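The wrist view shows the black wing centred at about (247,33) above its steel disc (247,55), with the level lengthways at mid-board. The bubble in w3 sits near row 82, about 7 mm towards -y, so roughly 1.1 rad clockwise is needed. I'll get the wing's pose.

```bash
python3 - <<'E'
from h import *
c=load("w4");f=c["frame"]
k=f.max(2)<95;k[:4]=0;k[80:]=0;k[:,:195]=0;k[:,300:]=0
uv=blob(k,(247,33));W=pts(c,uv);print(len(uv),np.percentile(W[:,2],[5,50,95]))
top=np.median(W[W[:,2]>.1,2]);print(rect(pts(c,uv,top)),rect(W[W[:,2]>.1]))
r=rect(pts(c,uv,top));go(*r[0],.17,r[2]+180)
E
```

```text
1758 [0.10583002 0.12713052 0.12874765]
(array([0.54161365, 0.25988727]), (44, 15), -25.552452087402344) (array([0.53377844, 0.24272525]), (53, 45), 65.58536529541016)
t 11.28 pose [0.5425 0.1416 0.1912] [-1.800e+02  8.000e-02  8.812e+01] F [ 0.4 -1.3  0.2] shift [ 1.478 -0.06   0.263] turn [-3.000e-04  4.000e-04 -3.685e-01]
```

```bash
python3 -m creep '{"translation":[[0.5,-0.02,0],[0.6,-0.02,0],[0.38,0,0],[0,0,0],[0,0,0]],"turn":[[0,0,0],[0,0,0],[0,0,0],[0,0,-0.052],[0,0,-0.052]],"grip":[1,1,1,1,1]}'
python3 -m creep '{"translation":[[0,0,0.1],[0,0,0.1],[0,0,0],[0,0,0],[0,0,0]],"turn":[[0,0,-0.052],[0,0,-0.052],[0,0,-0.052],[0,0,-0.052],[0,0,-0.049]],"grip":[0.8,0.8,0.8,0.8,0.8]}'
python3 -c "
from h import *
go(.543,.26,.093,153)
c=cam('side');f=c['frame'][90:190,190:310];cv2.imwrite('pics/s5.png',cv2.resize(f,None,fx=6,fy=6)[...,::-1])"
```

```text
time_s: 11.9
tool_pos: [0.544, 0.259, 0.1914]
tool_rot: [-180.0, 0.1, 107.0]
force: [0.1, -0.7, -0.8]
grip_width: 0.087
grasp_force: 0.0
time_s: 12.52
tool_pos: [0.5441, 0.2584, 0.1755]
tool_rot: [-180.0, 0.0, 153.2]
force: [-0.1, -0.1, -0.4]
grip_width: 0.0695
grasp_force: 0.0
t 12.53 pose [0.5441 0.2584 0.1755] [-1.7995e+02  5.0000e-02  1.5321e+02] F [-0.1 -0.1 -0.4] shift [0.022 0.013 1.031] turn [-0.0003  0.0003  0.0012]
```

View pics/s5.png

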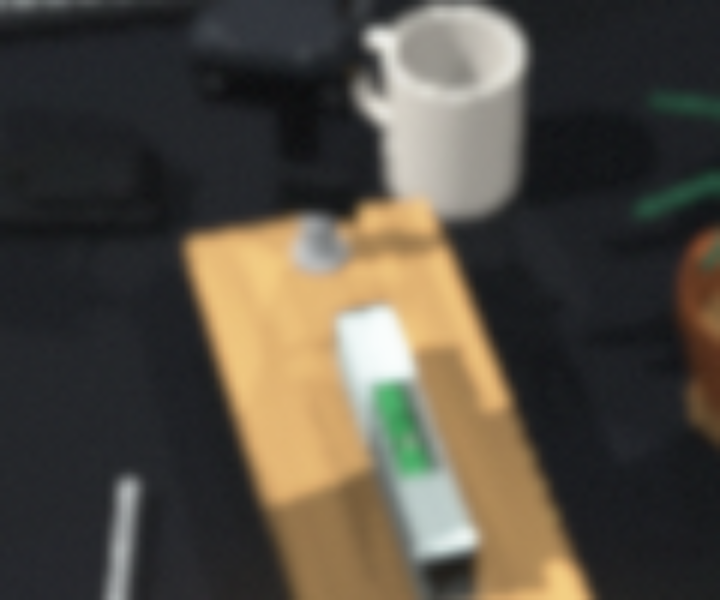

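The side view shows the fingers above the wing, the mug clear at (455,100), and the level upright with its bubble near (405,430). I'm descending and gripping.

```bash
python3 -m creep '{"translation":[[0,0.01,0.3],[0,0,0.4],[0,0,0.25],[0,0,0.08],[0,0,0]],"turn":[[0,0,0],[0,0,0],[0,0,0],[0,0,0],[0,0,0]],"grip":[0.8,0.8,0.8,0.8,0.4]}' 10
python3 -m creep '{"translation":[[0,0,0],[0,0,0],[0,0,0],[0,0,0]],"turn":[[0,0,0],[0,0,0],[0,0,0],[0,0,0]],"grip":[0.2,0,0,0]}' 10
python3 -c "
from h import *
print(np.round(env.get_obs()['wrist_torque'],3));go(.543,.26,.093,153)"
```

```text
time_s: 13.2
tool_pos: [0.5441, 0.2611, 0.0932]
tool_rot: [-180.0, 0.0, 153.0]
force: [0.3, 0.0, 0.2]
grip_width: 0.0651
grasp_force: 0.0
time_s: 13.7
tool_pos: [0.5438, 0.2615, 0.0932]
tool_rot: [180.0, 0.0, 153.1]
force: [-0.3, -0.3, -0.1]
grip_width: 0.0275
grasp_force: 0.0
[ 0.013 -0.03  -0.018]
t 13.7 pose [0.5438 0.2615 0.0932] [1.7997e+02 1.0000e-02 1.5309e+02] F [-0.3 -0.3 -0.1] shift [-0.    -0.021  0.003] turn [0.0001 0.     0.0005]
```

```bash
python3 -m creep '{"translation":[[0,0,0],[0,0,0],[0,0,0],[0,0,0],[0,0,0]],"turn":[[0,0,0],[0,0,0],[0,0,0],[0,0,0],[0,0,0]],"grip":[0,0,0,0,0]}' 15
python3 -c "
from h import *
print(np.round(env.get_obs()['wrist_torque'],3));go(.543,.26,.093,153)"
```

```text
time_s: 14.32
tool_pos: [0.5443, 0.2627, 0.0933]
tool_rot: [179.9, 0.1, 153.1]
force: [3.2, 4.4, -2.0]
grip_width: 0.0208
grasp_force: 15.0
[ 0.946 -0.771 -0.014]
t 14.32 pose [0.5443 0.2627 0.0933] [1.7986e+02 5.0000e-02 1.5313e+02] F [ 3.2  4.4 -2. ] shift [-0.    -0.038  0.003] turn [0.0008 0.0003 0.0007]
```

One-sided contact: width 20.8 mm, with 5 N along tool +y. I'll shift about 4.4 mm along tool +y.

```bash
python3 -m creep '{"translation":[[0,0.03,0],[0,0.025,0],[0,0,0],[0,0,0]],"turn":[[0,0,0],[0,0,0],[0,0,0],[0,0,0]],"grip":[0,0,0,0]}' 15
python3 -c "
from h import *
print(np.round(env.get_obs()['wrist_torque'],3));go(.543,.26,.093,153)
c=cam('side');f=c['frame'][100:160,210:290];cv2.imwrite('pics/s6.png',cv2.resize(f,None,fx=8,fy=8,interpolation=2)[...,::-1])"
```

```text
time_s: 14.82
tool_pos: [0.5445, 0.2629, 0.093]
tool_rot: [-179.7, -0.1, 153.0]
force: [-4.8, -3.4, 6.2]
grip_width: 0.0207
grasp_force: 15.0
[-0.801  0.92  -0.021]
t 14.82 pose [0.5445 0.2629 0.093 ] [-1.7974e+02 -1.1000e-01  1.5301e+02] F [-4.8 -3.4  6.2] shift [-0.    -0.041  0.001] turn [-0.0014 -0.0006  0.0001]
```

View pics/s6.png

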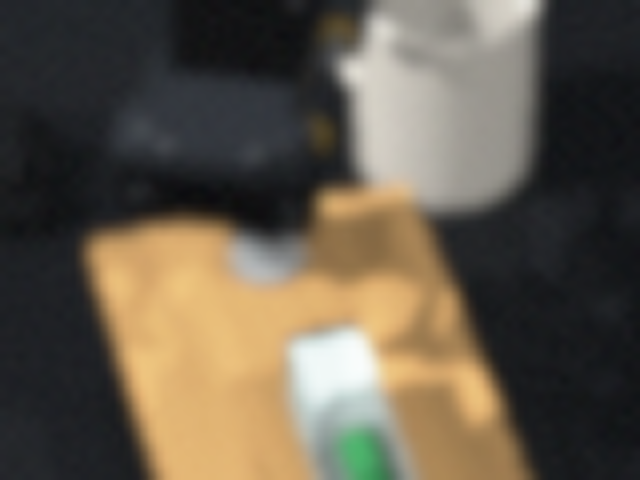

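The side view shows the fingers around the wing, just above the steel disc (268,255). At 20.8 mm they are probably on the collar under the wing, so I'll open, rise 8 mm, centre and regrip.

```bash
python3 -m creep '{"translation":[[0,0,0],[0,-0.027,0],[0,0,-0.1],[0,0,0],[0,0,0]],"turn":[[0,0,0],[0,0,0],[0,0,0],[0,0,0],[0,0,0]],"grip":[0.4,0.4,0.4,0.3,0]}' 15
python3 -m creep '{"translation":[[0,0,0],[0,0,0],[0,0,0],[0,0,0]],"turn":[[0,0,0],[0,0,0],[0,0,0],[0,0,0]],"grip":[0,0,0,0]}' 15
python3 -c "
from h import *
print(np.round(env.get_obs()['wrist_torque'],3));go(.543,.26,.093,153)"
```

```text
time_s: 15.5
tool_pos: [0.5448, 0.2636, 0.1012]
tool_rot: [180.0, 0.0, 153.1]
force: [-0.1, -0.6, 0.9]
grip_width: 0.023
grasp_force: 0.0
time_s: 16.0
tool_pos: [0.5443, 0.263, 0.1008]
tool_rot: [-179.9, -0.0, 153.1]
force: [-2.1, -1.5, 2.0]
grip_width: 0.0121
grasp_force: 15.0
[-0.482  0.529  0.174]
t 16.0 pose [0.5443 0.263  0.1008] [-1.7994e+02 -3.0000e-02  1.5308e+02] F [-2.1 -1.5  2. ] shift [-0.002 -0.04   0.098] turn [-0.0003 -0.0002  0.0005]
```

Now on the wing (12.1 mm). I'll read the bubble offset from w3 more finely.

```bash
python3 -c "
from h import *
f=load('w3')['frame'][40:124,225:277];cv2.imwrite('pics/w3c.png',cv2.resize(f,None,fx=7,fy=7,interpolation=2)[...,::-1])"
```

```text
(no output)
```

View pics/w3c.png

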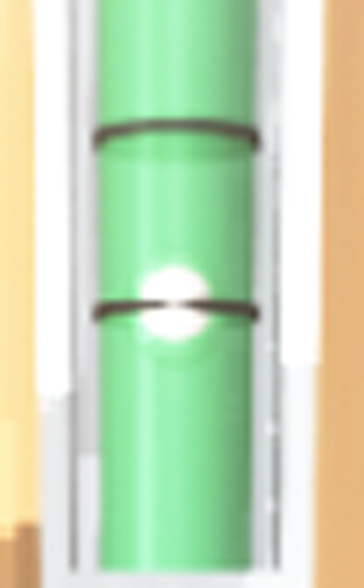

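```bash
python3 -m creep '{"translation":[[0,-0.005,0],[0,0,0],[0,0,0],[0,0,0],[0,0,0]],"turn":[[0,0,0],[0,0,0],[0,0,0.02],[0,0,0.03],[0,0,0.04]],"grip":[0,0,0,0,0]}' 60
python3 -m creep '{"translation":[[0,0,0],[0,0,0],[0,0,0],[0,0,0],[0,0,0]],"turn":[[0,0,0.04],[0,0,0.04],[0,0,0.04],[0,0,0.04],[0,0,0]],"grip":[0,0,0,0,0]}' 60
python3 -c "
from h import *
print(np.round(env.get_obs()['wrist_torque'],3));go(.543,.26,.093,153)"
```

```text
time_s: 16.62
tool_pos: [0.5443, 0.2629, 0.1009]
tool_rot: [-180.0, -0.0, 136.7]
force: [-2.0, -2.9, 0.2]
grip_width: 0.0115
grasp_force: 60.0
time_s: 17.25
tool_pos: [0.5443, 0.2629, 0.1009]
tool_rot: [-180.0, 0.0, 108.1]
force: [-3.2, -2.2, 0.6]
grip_width: 0.0112
grasp_force: 60.0
[-0.513  0.59  -0.195]
t 17.25 pose [0.5443 0.2629 0.1009] [-1.7997e+02  2.0000e-02  1.0812e+02] F [-3.2 -2.2  0.6] shift [-0.029 -0.027  0.098] turn [-2.000e-04  0.000e+00 -2.493e-01]
```

The crop shows lines at rows ~130 and ~305 and the bubble at (173,303), 8.4 mm towards -y, so about 75–78° of turn in all. 45° is done; I'll add 31° more and then check with the side camera.

```bash
python3 -m creep '{"translation":[[0,0,0],[0,0,0],[0,0,0],[0,0,0],[0,0,0]],"turn":[[0,0,0.04],[0,0,0.04],[0,0,0.04],[0,0,0.03],[0,0,0.022]],"grip":[0,0,0,0,0]}' 60
python3 -m creep '{"translation":[[0,0,0],[0,0,0],[0,0,0],[0,0,0],[0,0,0]],"turn":[[0,0,0],[0,0,0],[0,0,0],[0,0,0],[0,0,0]],"grip":[0,0,0,0,0.3]}' 20
python3 -m creep '{"translation":[[0,0,0],[0,0,-0.4],[0,0,-0.6],[-0.6,0,-0.2],[-0.7,0,0]],"turn":[[0,0,0],[0,0,0],[0,0,0],[0,0,0],[0,0,0]],"grip":[0.5,0.5,0.5,0.5,0.5]}'
python3 -c "
from h import *
go(.542,-.01,.19,88.2)"
```

```text
time_s: 17.88
tool_pos: [0.5442, 0.2629, 0.1009]
tool_rot: [-180.0, 0.0, 77.2]
force: [-2.9, -1.8, 1.5]
grip_width: 0.0115
grasp_force: 60.0
time_s: 18.5
tool_pos: [0.5455, 0.2639, 0.1012]
tool_rot: [179.9, -0.1, 77.1]
force: [0.0, -0.8, 0.2]
grip_width: 0.0163
grasp_force: 0.0
time_s: 19.12
tool_pos: [0.5232, 0.1616, 0.1989]
tool_rot: [179.7, -0.1, 77.2]
force: [1.0, -1.2, 1.7]
grip_width: 0.0431
grasp_force: 0.0
t 19.12 pose [0.5232 0.1616 0.1989] [ 1.7973e+02 -1.3000e-01  7.7230e+01] F [ 1.  -1.2  1.7] shift [-2.041  0.702  0.11 ] turn [ 0.0016 -0.0006 -0.0609]
```

```bash
python3 -m creep '{"translation":[[-0.6,0.2,0],[-0.6,0.2,0],[-0.5,0.2,0],[-0.34,0.1,0],[0,0,0]],"turn":[[0,0,0],[0,0,0],[0,0,0],[0,0,-0.03],[0,0,-0.031]],"grip":[0.3,0,0,0,0]}'
python3 -m creep '{"translation":[[0,0,0],[0,0,0],[0,0,0],[0,0,0],[0,0,0]],"turn":[[0,0,0],[0,0,0],[0,0,0],[0,0,0],[0,0,0]],"grip":[0,0,0,0,0]}'
python3 - <<'E'
from h import *
c=cam('wrist');f=c['frame'];np.savez('pics/w7.npz',**c)
hsv=cv2.cvtColor(f,cv2.COLOR_RGB2HSV);m=(hsv[...,0]>40)&(hsv[...,0]<90)&(hsv[...,1]>60)&(hsv[...,2]>40)
uv=blob(cv2.morphologyEx(m.astype(np.uint8),cv2.MORPH_CLOSE,np.ones((15,15))),(250,70));lo,hi=uv.min(0),uv.max(0);print(lo,hi,rect(pts(c,uv,.112)))
f=f[max(lo[1]-5,0):hi[1]+6,lo[0]-12:hi[0]+12]
cv2.imwrite('pics/w7c.png',cv2.resize(f,None,fx=4.5,fy=4.5,interpolation=2)[...,::-1]);go(.54,.086,.12,88.2)
E
```

```text
time_s: 19.75
tool_pos: [0.5403, -0.0134, 0.1976]
tool_rot: [179.9, 0.0, 88.0]
force: [0.5, 0.2, 0.2]
grip_width: 0.0039
grasp_force: 0.0
time_s: 20.38
tool_pos: [0.5396, -0.0097, 0.197]
tool_rot: [180.0, -0.0, 88.1]
force: [-0.4, 0.7, -0.2]
grip_width: 0.0004
grasp_force: 0.0
[237  18] [257 121] (array([0.53897827, 0.08691812]), (68, 15), 88.1145248413086)
t 20.43 pose [ 0.5396 -0.0098  0.197 ] [179.99  -0.    88.11] F [ 0.3 -0.1 -0. ] shift [ 1.196 -0.035  0.962] turn [ 0.     -0.     -0.0005]
```

View pics/w7c.png

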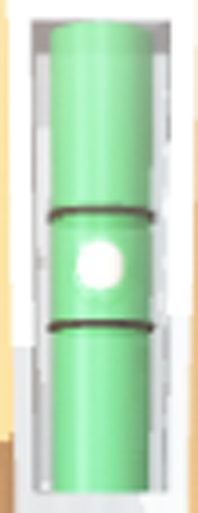

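The crop shows lines at rows 213 and 325 and the bubble at (98,265), about 0.6 mm off centre, so the shelf is level. Next I'll press with shut fingers on the solid near end of the level, 60 mm from its middle.

```bash
python3 -m creep '{"translation":[[0.46,-0.045,0.2],[0,0,0.4],[0,0,0.25],[0,0,0.1],[0,0,0]],"turn":[[0,0,0],[0,0,0],[0,0,0],[0,0,0],[0,0,0]],"grip":[0,0,0,0,0]}' 20
python3 -m creep '{"translation":[[0,0,0.04],[0,0,0.02],[0,0,0]],"turn":[[0,0,0],[0,0,0],[0,0,0]],"grip":[0,0,0]}'
python3 -m creep '{"translation":[[0,0,0.02],[0,0,0]],"turn":[[0,0,0],[0,0,0]],"grip":[0,0]}'
```

```text
time_s: 21.05
tool_pos: [0.5373, 0.0262, 0.121]
tool_rot: [-180.0, 0.0, 88.0]
force: [-0.1, 0.5, 0.7]
grip_width: -0.0
grasp_force: 0.0
time_s: 21.42
tool_pos: [0.5373, 0.027, 0.1164]
tool_rot: [180.0, -0.0, 88.1]
force: [0.7, -0.4, 0.1]
grip_width: 0.0006
grasp_force: 0.0
time_s: 21.68
tool_pos: [0.5371, 0.027, 0.1145]
tool_rot: [-180.0, -0.0, 88.1]
force: [-0.6, -0.1, 0.5]
grip_width: 0.0003
grasp_force: 0.0
```

```bash
python3 -m creep '{"translation":[[0,0,0.02],[0,0,0]],"turn":[[0,0,0],[0,0,0]],"grip":[0,0]}'
python3 -m creep '{"translation":[[0,0,0.015],[0,0,0]],"turn":[[0,0,0],[0,0,0]],"grip":[0,0]}'
python3 -m creep '{"translation":[[0,0,0.012],[0,0,0]],"turn":[[0,0,0],[0,0,0]],"grip":[0,0]}'
```

```text
time_s: 21.92
tool_pos: [0.5371, 0.027, 0.1128]
tool_rot: [-180.0, 0.0, 88.1]
force: [0.3, -0.4, 0.4]
grip_width: 0.0006
grasp_force: 0.0
time_s: 22.18
tool_pos: [0.5373, 0.027, 0.1125]
tool_rot: [-180.0, -0.0, 88.1]
force: [-2.5, -0.1, 6.4]
grip_width: 0.0003
grasp_force: 3.1
time_s: 22.42
tool_pos: [0.5374, 0.027, 0.1124]
tool_rot: [-180.0, -0.1, 88.1]
force: [-5.5, 0.4, 13.0]
grip_width: 0.0003
grasp_force: 6.7
```

```bash
python3 -m creep '{"translation":[[0,-0.02,-0.005],[0,0,0],[0,0,0]],"turn":[[0,0,0],[0,0,0],[0,0,0]],"grip":[0,0,0]}'
python3 -c "
from h import *
for i in range(3):
    o=env.get_obs();print(np.round(o['force'],2));cam('side')"
```

```text
time_s: 22.8
tool_pos: [0.5372, 0.027, 0.1125]
tool_rot: [179.8, -0.0, 88.1]
force: [1.1, -0.7, 7.2]
grip_width: 0.0002
grasp_force: 3.4
[ 1.08 -0.7   7.19]
[ 0.88 -0.63  6.98]
[ 2.12 -0.03  7.42]
```

```bash
python3 -m creep '{"translation":[[0,0,0.0065],[0,0,0],[0,0,0],[0,0,0],[0,0,0]],"turn":[[0,0,0],[0,0,0],[0,0,0],[0,0,0],[0,0,0]],"grip":[0,0,0,0,0]}'
python3 -m creep '{"translation":[[0,0,0],[0,0,0],[0,0,0],[0,0,0],[0,0,0]],"turn":[[0,0,0],[0,0,0],[0,0,0],[0,0,0],[0,0,0]],"grip":[0,0,0,0,0]}'
python3 - <<'E'
from h import *
F=[]
for i in range(4): F.append(env.get_obs()['force']); c=cam('side')
print(np.mean(F,0).round(2))
# bubble in side and top views: bright spot within green vial, relative to vial's middle along the board
for n,b in (("side",(225,320,120,200)),("top",(190,250,160,210)),("wrist",(150,350,0,245))):
    c=cam(n);f=c["frame"];k=np.zeros(f.shape[:2],bool);k[b[2]:b[3],b[0]:b[1]]=1
    hsv=cv2.cvtColor(f,cv2.COLOR_RGB2HSV);g=k&(hsv[...,0]>40)&(hsv[...,0]<90)&(hsv[...,1]>60)&(hsv[...,2]>40)
    print(n,"green px",g.sum())
    if g.sum()<20: continue
    uv=np.argwhere(cv2.morphologyEx(g.astype(np.uint8),cv2.MORPH_CLOSE,np.ones((7,7))))[:,::-1]
    W=pts(c,uv,.112);r=rect(W);d=np.array([.0316,.9995]);s=(W[:,:2]-r[0])@d;w=f[uv[:,1],uv[:,0],0].astype(float)
    print(r, "profile (mm, red)",[(int(a*1000),int(w[(s>=a)&(s<a+.003)].mean())) for a in np.arange(-.036,.036,.003) if ((s>=a)&(s<a+.003)).any()])
E
```

```text
time_s: 23.58
tool_pos: [0.5372, 0.027, 0.1124]
tool_rot: [179.8, -0.0, 88.1]
force: [-0.7, -0.5, 10.5]
grip_width: 0.0006
grasp_force: 5.5
time_s: 24.2
tool_pos: [0.5373, 0.027, 0.1124]
tool_rot: [179.8, -0.0, 88.1]
force: [-0.6, 0.3, 10.8]
grip_width: 0.0007
grasp_force: 5.5
[-0.84  0.22 10.8 ]
side green px 167
(array([0.74118225, 0.1791002 ]), (84, 61), -16.68798065185547) profile (mm, red) [(-29, 85), (-26, 95), (-23, 90), (-20, 83), (-17, 80), (-14, 86), (-11, 62), (-8, 65), (-5, 56), (-2, 46), (0, 45), (3, 44), (6, 37), (9, 38), (12, 41), (15, 41), (18, 43), (21, 47), (24, 47), (27, 48), (30, 42), (33, 36)]
top green px 0
wrist green px 4192
(array([0.53904718, 0.08677348]), (69, 15), 88.04156494140625) profile (mm, red) [(-36, 115), (-32, 107), (-29, 114), (-26, 114), (-23, 116), (-20, 116), (-17, 117), (-14, 118), (-11, 115), (-8, 89), (-5, 122), (-2, 117), (0, 118), (3, 126), (6, 104), (9, 125), (12, 132), (15, 135), (18, 139), (21, 143), (24, 148), (27, 154), (30, 157), (33, 160)]
```

The push is a steady 10.8 N, and the wrist view still shows the vial. One numeric check of the bubble, then I'll hand in if it's good.

```bash
python3 - <<'E'
from h import *
c=cam("wrist");f=c["frame"];hsv=cv2.cvtColor(f,cv2.COLOR_RGB2HSV)
g=(hsv[...,0]>40)&(hsv[...,0]<90)&(hsv[...,1]>60)&(hsv[...,2]>40);g[245:]=0
uv=blob(cv2.morphologyEx(g.astype(np.uint8),cv2.MORPH_CLOSE,np.ones((25,25))),(250,150))
lo,hi=uv.min(0),uv.max(0);u0=(lo[0]+hi[0])//2
d=np.array([.0316,.9995]);S=lambda p:((pts(c,p,.111)[:,:2]-[.539,.0868])@d*1000).round(1)
k=np.zeros(g.shape,bool);k[lo[1]+5:hi[1]-5,lo[0]+6:hi[0]-5]=1
w=np.argwhere(k&(f.min(2)>200))[:,::-1];b=np.argwhere(k&(f.max(2)<115))[:,::-1]
print(lo,hi,"white",len(w),w.mean(0).round(1) if len(w) else 0,S(w.mean(0)) if len(w) else 0)
s=S(b) if len(b) else [];print("dark",np.histogram(s,bins=np.arange(-35,36,2)))
E
```

```text
[237  52] [269 197] white 145 [252.6 128. ] [0.2]
dark (array([ 0,  0,  0,  0,  0,  0,  0,  0,  0,  0,  0,  0,  0, 43,  0,  0,  0,
        0,  0,  0,  0, 42,  0,  0,  0,  0,  0,  0,  0,  0,  0,  0,  0,  0,
        0]), array([-35, -33, -31, -29, -27, -25, -23, -21, -19, -17, -15, -13, -11,
        -9,  -7,  -5,  -3,  -1,   1,   3,   5,   7,   9,  11,  13,  15,
        17,  19,  21,  23,  25,  27,  29,  31,  33,  35]))
```

The bubble is at +0.2 mm, with the lines at about ±8 mm. Handing in.

```bash
python3 -c "
from cell import env
print(env.sign_off())"
```

```text
the job is handed in; nothing more can be done
None
```

Job handed in at about 25 s: the level lies lengthways on the middle of the shelf, the bubble is about 0.2 mm from centre, and the arm is still pressing down with about 10.8 N; no other object was touched on purpose.

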